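Refit a hot plate's control knob on its set-screw flat and hold it down

TASK

Refit the control of the portable hot plate: first lay the trim ring flat over the bare stem onto its boss and let go of it, then pinch the stem on its set-screw flat and turn it until the flat faces the hot plate's front, to the red off bar. Then set the knob on the stem with its pointer and set screw to the front, push it fully down against its spring onto the trim ring, and finish while still gripping it and holding it down there, so that I can tighten the set screw. Leave the mug, jam jar, flower vase and kitchen timer where they stand.

Things in the scene. Friction and masses are not known exactly. Their poses are not given: they have to be found in the camera images.
- hotplate: portable one-burner hot plate, white shell, steel top, 270 (x) x 200 (y) x 74 mm; it does not slide. Origin under its centre; x points from its front (black control strip, towards the robot) to its back (burner), z up. The strip's top is 64 mm high; the burner, 74 mm high at most, begins 46 mm behind the stem axis
- stem_foot (a point): fixed point where the stem axis meets the top of the black strip, 64 mm above the worktop, 45 mm behind the front edge, mid width; axes as the hot plate's (-x to its front). A dark round boss, 30 mm wide, 4 mm high, stands here round the stem and centres the ring. A red off bar lies on the strip straight in front, 32 to 40 mm from the axis
- stem_rod: bare upright brass stem, 14 mm round with one flat (D section, flat 3.5 mm from the axis): 10.5 mm between finger pads square on the flat, 12 mm when 0.25 rad off, up to 14 elsewhere. The flat runs from 6 mm above the strip to the top. Origin on the axis at stem_foot height; its -x points out of the flat. Stays where it is turned (friction 0.035 N m)
- stem_flat: the set-screw flat itself, a plane brass face 11.6 mm wide and 30 mm high, fixed on the stem and turning with it; origin on the flat's middle line, 3 mm from the stem axis and 21 mm above stem_foot; it faces its own -x
- stem_tip (a point): centre of the stem's top, 39 mm above stem_foot while the stem is out; 2 mm chamfer round it
- stem (a joint): turn of the stem, rad: 0 = off, the flat faces straight to the hot plate's front (its red off bar); positive = counter-clockwise from above, so the flat faces the hot plate's -x turned by this angle. Starts between 0.5 and 1.5; stops at -0.3 and 2.4
- plunger (a joint): how far the stem is pushed in, m: 0 = out. A spring pushes it out with about 4 N at 0 and 7 N at 0.005; with ring and knob fitted, the knob meets the ring at 0.005, more push than 7 N then bears on the ring
- trim_ring: flat round aluminium ring lying on the worktop, 60 mm outside, 33 mm hole, 8 mm thick, 60 g; origin under its centre, z up. On the boss (1.5 mm play all round) its underside rests on the strip at stem_foot height and its top is 8 mm above
- knob: black knob standing on the worktop, 36 mm high, 60 g: round skirt 48 mm wide, 10 mm high, above it a straight grip bar 45 mm long (its x), 26 mm thick (its y, the faces to pinch), white pointer line at its -x end. Origin under its centre, z up. On the stem, unpressed, its underside is 13 mm above stem_foot; pressed down onto the ring, 8 mm
- knob_screw (a point): small brass set screw in the knob's skirt under the pointer: 24 mm from the knob's axis along its -x, 5 mm above its underside. The blind D socket under the knob is 26 mm deep and 15.6 mm wide, its flat side to -x, 4.2 mm from the axis: it slips over the stem only with this screw within 0.1 rad of where the stem's flat faces and about 1 mm centred
- mug: bystander: striped mug, 87 mm wide and 103 mm high with a handle; origin under its centre
- jam: bystander: jam jar with white lid, 69 mm wide, 99 mm high; origin under its centre
- posy: bystander: small blue glass vase with dried flowers, 98 mm wide, 150 mm high; origin under its centre
- timer: bystander: round red and white kitchen timer, 65 mm wide, 60 mm high; origin under its centre

How it is judged:
By the outcome, as a careful person would: the job done as asked, in the order asked, and still so for the second after the job is handed in, while the arm keeps its last pose, push and grip.
It also fails if it takes over 66 s, if anything falls off the work surface, if the arm or the gripper's body presses on something with over 40 N, if the wrist force passes 120 N, or if a joint passes its speed limit or range.

ROBOT

A 7-joint arm with a two-finger parallel gripper is mounted at the origin on a cart in front of the work surface, level with it; the furniture and walls round the work are solid. World frame = base frame: x ahead of the robot, y to its left, z up, the work surface at z = 0. Lengths are in mm, angles in degrees, forces in N, time in s.
With the tool pointing down it reaches from about 425 to 825 mm from the base axis. Payload 3.6 kg.
Tool frame: the origin (TCP) lies on the centre line of the jaws, within the pads' length; the fingertips stand 14 mm ahead of it and the grasp point (between the pads) lies 5 mm behind it; z points along the fingers, y is the line along which they close (so a half turn about z gives the same grasp; the last joint's range is limited). The gripper opens to 93 mm and grips with 3 to 60 N. Pads are 15 mm wide; open, the fingers measure 128 mm over their backs; the gripper's body (75 mm by 188 mm) begins 65 mm behind the grasp point.
Start: joints at [63.856, 35.231, -0.722, 81.555, 0.464, 63.22, -2.315], TCP at [270.855, -590.847, 232.64] pointing down, gripper open.
Joint ranges: [-178.69, 178.69], [-17.37, 117.87], [-77.05, 75.6], [15.02, 138.74], [-78.02, 258.01], [0.78, 113.62], [-162.83, 162.83]. Speed limits (degrees/s): [159.86, 159.86, 180, 180, 180, 180, 180].

INTERFACE

Orientations are given as [roll, pitch, yaw] about the fixed x, y, z axes, in that order (R = Rz(yaw) Ry(pitch) Rx(roll)).
In Python, from rig import bot gives the robot as it stands. The module is installed in compiled form; this text tells all that it offers.
- The arm moves only by the shell command python3 -m crank [OPENING], which reads ROWS from standard input. ROWS is a JSON list of rows, 1 to 8 of them, each of 6 numbers: dx, dy, dz in mm, then a rotation vector rx, ry, rz in degrees; each row shifts and turns the commanded pose from where the row before left it, along the tool's axes as they then stand; what a row does not reach is not made up. A row lasts 1/10 s, in which the tool goes at most 50 mm and 8.59 degrees, less where a joint would pass 70% of its speed; a pose out of reach is approached as far as the arm can. OPENING is the finger opening in mm, set as the command begins (- or left out keeps the last). The fingers move at their own pace and stop on an object; the grip force is fixed at half the most. Time passes only in rows, so rows that do not move let the fingers close. It prints the time, the measured TCP pose, the force, the opening and the grip force at its end. Input that does not fit is refused with a message, and nothing moves.
- bot.read_state(): the state, without advancing time (a new reading comes with each control period).
- bot.snapshot(name): name is "scene" or "side" or "wrist"; returns the picture (384x512x3 uint8, blue, green, red); there is no depth.
- bot.get_calibration(name): a dict with "fov_y" (degrees; the focal length in pixels is half the picture's height over the tangent of half this angle, whatever the lens; pixels are square), "cx", "cy" (the principal point, pixels), "R" (3x3) and "t" (3): a world point X has camera coordinates R X + t. Camera axes: x right, y down, z forward; pixel columns grow to the right and rows downward; lengths in mm; the calibration is good to about 2 mm. A picture is of the moment at which its call begins: read the wrist's pose just before it. get_calibration takes no time and is no camera call; for the wrist camera it gives the pose at the moment of the call.
- bot.close_job(): hands the job in; it is judged then, once.
The state is a dict: "time_s": time; "joints": joint angles; "joint_velocities": joint speeds; "effort": joint torques, N m; "tool_pos": TCP position; "eef_rot": TCP orientation; "contact_force": force on the tool from outside, world axes, zero at the start; "ft_torque": the same for the moment, N m; "opening": finger opening in mm; "finger_force": force on a finger pad.
Only numpy, scipy, OpenCV 4.12 (cv2) and the standard library are available. Lean on these libraries where they do the work, as an engineer would, in place of code of your own. Each camera call takes 0.05 s, during which the arm holds its last target. There are 200 camera calls.

## Working session

There is one attempt and no reset: what is moved stays moved. The work goes in short steps, Python scripts to look and compute and a shell command to move; the robot and the scene stay as the last step left them, time stands still between calls to the robot, and variables do not carry over. Pictures are saved under pics/ and viewed, at most 10 in all, crops included, and the job is handed in when it is done.

```bash
mkdir -p pics; cat > h.py <<'E'
import numpy as np, cv2
from rig import bot
from scipy.spatial.transform import Rotation as Ro
def cal(n):
    c=bot.get_calibration(n); f=192/np.tan(np.radians(c["fov_y"]/2))
    return f,c["cx"],c["cy"],np.array(c["R"]),np.array(c["t"])
def ray(c,u,v):
    f,cx,cy,R,t=c; d=R.T@np.array([(u-cx)/f,(v-cy)/f,1]); return -R.T@t,d
def onz(c,u,v,z):
    o,d=ray(c,u,v); return o+d*(z-o[2])/d[2]
def proj(c,X):
    f,cx,cy,R,t=c; p=R@np.array(X,float)+t; return np.array([cx+f*p[0]/p[2],cy+f*p[1]/p[2]])
def snap(n,name):
    c=cal(n); im=bot.snapshot(n); cv2.imwrite(f"pics/{name}.png",im); np.save(f"pics/{name}.npy",np.array([c[0],c[1],c[2],*c[3].ravel(),*c[4]])); return c,im
def load(name):
    a=np.load(f"pics/{name}.npy"); return a[0],a[1],a[2],a[3:12].reshape(3,3),a[12:]
E
python3 - <<'E'
from h import *
np.set_printoptions(precision=4,suppress=True)
for n in("scene","side","wrist"):
    c,im=snap(n,n+"0"); print(n,c)
a=[cv2.imread(f"pics/{n}0.png") for n in("scene","side","wrist")]
cv2.imwrite("pics/all.png",cv2.resize(np.hstack(a[:2]),(800,300)))
print(bot.read_state())
E
```

```text
scene (np.float64(410.84149319266265), 259.41620913496104, 188.47438648836385, array([[-0.5589, -0.8291,  0.0124],
       [-0.5728,  0.3752, -0.7288],
       [ 0.5996, -0.4144, -0.6846]]), array([540.0924, 287.2805, 866.5482]))
side (np.float64(385.2411576944522), 258.4857008147902, 192.2649203245684, array([[ 0.8936, -0.4482,  0.023 ],
       [-0.1617, -0.3694, -0.9151],
       [ 0.4187,  0.814 , -0.4026]]), array([-338.1356,  268.4511,  465.7471]))
wrist (np.float64(331.02332433170756), 254.93596968205875, 193.9561934078723, array([[ 0.4172, -0.9088, -0.002 ],
       [-0.8789, -0.4041,  0.2534],
       [-0.2311, -0.104 , -0.9674]]), array([-650.0562,  -30.7093,  389.3272]))
{'time_s': 0.15, 'joints': array([63.8552, 35.2738, -0.7215, 81.617 ,  0.4653, 63.2192, -2.3138]), 'joint_velocities': array([-0.0828, -0.1894,  0.0564, -0.2599, -0.0716, -0.1083,  0.0499]), 'effort': array([  0.0002, -45.935 ,   0.2094, -16.5942,  -0.061 ,   0.0181,
         0.0002]), 'tool_pos': array([ 270.6224, -590.3771,  231.797 ]), 'eef_rot': array([-179.893 ,    0.0027,   24.6305]), 'contact_force': array([ 0.0773, -0.154 ,  0.2143]), 'ft_torque': array([-0.0052,  0.0175, -0.035 ]), 'finger_force': 0.0, 'opening': 93.03075569830541}
```

View pics/scene0.png

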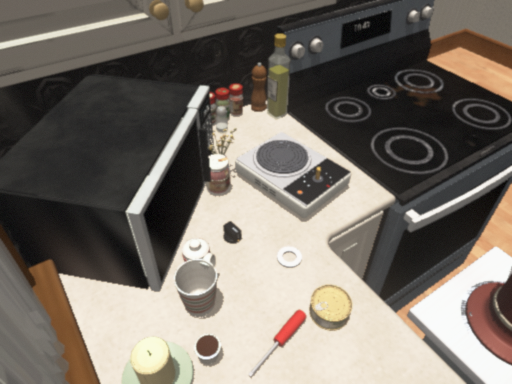

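View pics/side0.png

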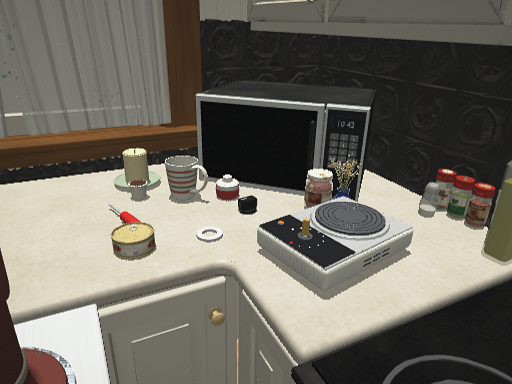

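The scene view shows the hot plate at about (293,175) with the stem near (318,176), the ring at (289,257) and the knob at (232,233). In the side view the stem is at (305,230), the ring at (209,234) and the knob at (247,205).

```bash
python3 - <<'E'
from h import *
np.set_printoptions(precision=1,suppress=True)
s=load("scene0");d=load("side0")
print("ring",onz(s,289,257,4),onz(d,209.5,234,4))
print("knob",onz(s,232,233,18),onz(d,247,205,18))
print("stemtip",onz(s,318.5,168,103),onz(d,305,220,103))
a=cv2.imread("pics/scene0.png")[130:280,200:400]; b=cv2.imread("pics/side0.png")[180:300,190:420]
A=cv2.resize(a,(800,600),interpolation=cv2.INTER_CUBIC);cv2.imwrite("pics/c1.png",A)
cv2.imwrite("pics/c2.png",cv2.resize(b,(800,417),interpolation=cv2.INTER_CUBIC))
E
```

```text
ring [403.  294.4   4. ] [399.5 288.    4. ]
knob [531.8 375.1  18. ] [527.8 363.8  18. ]
stemtip [533.9 107.1 103. ] [524.3 100.6 103. ]
```

View pics/c1.png

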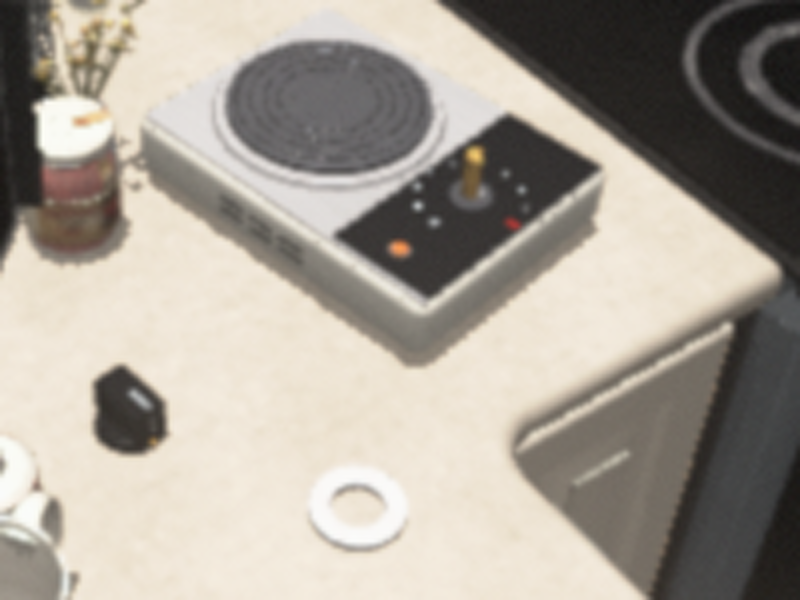

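View pics/c2.png

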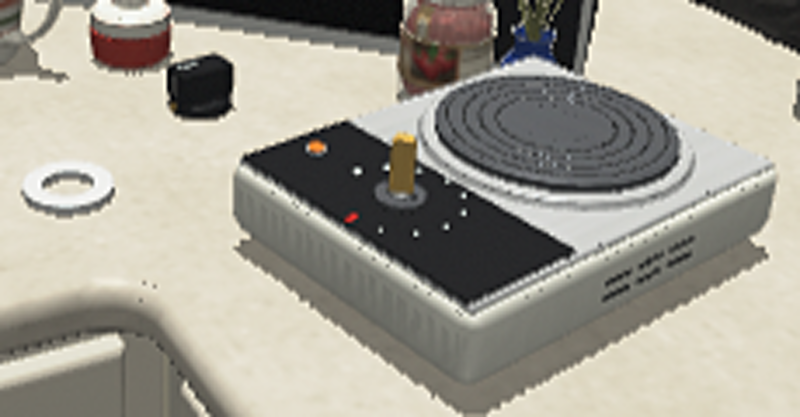

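The crops put the stem tip at crop 1 (475,155) and crop 2 (404,138). The strip corners are at (430,302)/(603,172) and (470,305)/(243,160). The ring is at (358,507)/(68,187). The knob's pointer and screw face lower-right in crop 1, with the screw at (155,440).

```bash
python3 - <<'E'
from h import *
np.set_printoptions(precision=1,suppress=True)
s=load("scene0");d=load("side0")
S=lambda u,v:(200+u/4,130+v/4)
D=lambda u,v:(190+u/3.478,180+v/3.478)
def tri(p,q):
    o1,d1=ray(s,*p);o2,d2=ray(d,*q)
    k=np.linalg.lstsq(np.c_[d1,-d2],o2-o1,rcond=None)[0]
    a=o1+d1*k[0];b=o2+d2*k[1];return (a+b)/2,np.linalg.norm(a-b)
for n,p,q,z in[("tip",(475,152),(404,136),103),("ring",(358,507),(68,187),4),("frontL",(430,302),(243,160),64),("frontR",(603,172),(470,308),64),("red",(513,223),(351,218),64),("orange",(400,248),(316,148),66),("stripBackL",(336,235),(350,121),64),("stripBackR",(510,114),(575,250),64)]:
    p=S(*p);q=D(*q);print(n,*tri(p,q),onz(s,*p,z),onz(d,*q,z))
print("knob top c", onz(s,*S(138,390),36), "screw",onz(s,*S(155,440),5),"base",onz(s,*S(130,425),8),onz(d,*D(200,100),8))
E
```

```text
tip [532.4 106.6 101.7] 3.5407295470106437 [533.6 106.6 103. ] [528.3 102.8 103. ]
ring [402.3 292.5   2.5] 2.528486167554658 [402.9 293.    4. ] [400.  288.9   4. ]
frontL [474.  186.7  58.6] 0.6821198256851513 [470.6 190.3  64. ] [469.  177.7  64. ]
frontR [508.2   7.1  57.3] 0.7685898201545825 [502.6  13.7  64. ] [502.5  -0.3  64. ]
red [496.3  98.8  62.8] 3.217890771149755 [497.4  98.8  64. ] [493.   95.8  64. ]
orange [518.2 175.9  63.1] 2.952357508961154 [517.8 177.2  66. ] [513.4 169.9  66. ]
stripBackL [555.3 200.6  60.5] 0.7362987897356975 [551.9 203.1  64. ] [552.1 195.1  64. ]
stripBackR [587.1  23.1  61.1] 0.5342886735725487 [585.   25.6  64. ] [583.4  19.5  64. ]
knob top c [530.  368.3  36. ] screw [512.9 367.5   5. ] base [529.6 375.4   8. ] [528.6 362.1   8. ]
```

```bash
python3 - <<'E'
from h import *
np.set_printoptions(precision=1,suppress=True)
s=load("scene0");d=load("side0");w=load("wrist0")
print("mw",onz(s,160,282,0),onz(s,150,265,20),onz(d,305,189,10),onz(d,210,172,10))
print("jam",onz(s,219,188,0),onz(d,319,205,0)," timer",onz(s,197,262,0),onz(d,228,198,0),"mug",onz(s,200,305,0),"counter edge",onz(s,330,262,0))
st=bot.read_state();R=Ro.from_euler("xyz",[-179.893,0.003,24.63],degrees=True).as_matrix()
print("cam in tool",R.T@(-w[3].T@w[4]-st["tool_pos"]),(w[3]@R))
E
echo '[[0, 0, 0, 0, 0, 7], [0, 0, 0, 0, 0, 7], [33, -34, 0, 0, 0, 0], [33, -34, 0, 0, 0, 0], [33, -34, 0, 0, 0, 0], [33, -34, 0, 0, 0, 0], [33, -34, 0, 0, 0, 0], [33, -34, 0, 0, 0, 0]]' | python3 -m crank 93
```

```text
mw [510.5 579.4   0. ] [551.4 582.6  20. ] [730.9 407.2  10. ] [530.1 641.6  10. ]
jam [708.2 311.9  -0. ] [719.4 319.9   0. ]  timer [513.9 483.5   0. ] [515.1 458.7   0. ] mug [408.4 531.5   0. ] counter edge [339.5 219.6   0. ]
cam in tool [  69.3    1.1 -151.3] [[ 0.   1.   0. ]
 [-1.   0.  -0.3]
 [-0.3 -0.   1. ]]
time_s: 0.95
tool_pos: [428.5, -352.0, 232.5]
eef_rot: [-180.0, 0.0, 10.6]
contact_force: [1.2, -1.2, 0.2]
opening: 92.9
finger_force: 0.0
```

```bash
echo '[[17, -41.6, 0, 0, 0, 0], [17, -41.6, 0, 0, 0, 0], [17, -41.6, 0, 0, 0, 0], [17, -41.6, 0, 0, 0, 0], [17, -41.6, 0, 0, 0, 0], [17, -41.6, 0, 0, 0, 0], [17, -41.6, 0, 0, 0, 0], [17, -41.6, 0, 0, 0, 0]]' | python3 -m crank
echo '[[-6, -43, 10, 0, 0, 0], [-6, -43, 10, 0, 0, 0], [-6, -43, 10, 0, 0, 0], [-6, -43, 10, 0, 0, 0], [-6, -43, 15, 0, 0, 0], [-6, -43, 15, 0, 0, 0], [-6, -46, 20, 0, 0, 0], [0, 0, 0, 0, 0, 0]]' | python3 -m crank
python3 - <<'E'
from h import *
np.set_printoptions(precision=1,suppress=True)
c,im=snap("wrist","w1")
m=cv2.inRange(im,(200,200,200),(255,255,255))
n,l,st,ce=cv2.connectedComponentsWithStats(m)
for i in range(1,n):
    if st[i,4]>300: print(st[i],ce[i],onz(c,*ce[i],8))
print(proj(c,[402,291,8]),bot.read_state()["tool_pos"])
E
```

```text
time_s: 1.75
tool_pos: [500.1, 0.1, 232.7]
eef_rot: [180.0, 0.0, 10.6]
contact_force: [0.4, 0.3, -0.2]
opening: 92.7
finger_force: 0.0
time_s: 2.55
tool_pos: [398.0, 295.9, 140.8]
eef_rot: [-179.8, 0.3, 11.4]
contact_force: [-0.1, 0.2, 0.0]
opening: 93.0
finger_force: 0.0
[  6   0  47  10 308] [29.9  3.4] [507.3 494.1   8. ]
[260.3 184.7] [400.2 292.2 141.6]
```

View pics/w1.png

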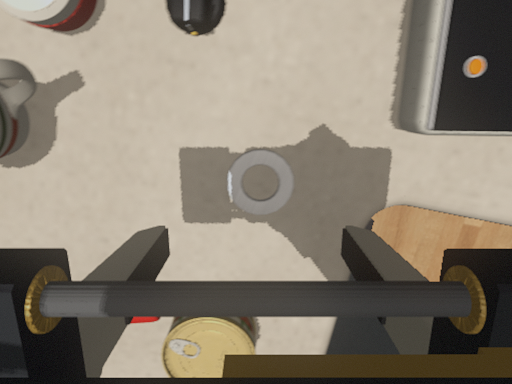

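The wrist view shows the ring centred at (261,182), in the jaws' shadow. The knob is at the top near (194,15), with its screw at (195,33) facing image-down (tool −x).

```bash
python3 - <<'E'
from h import *
np.set_printoptions(precision=1,suppress=True)
c=load("w1")
for z in(0,8): print(onz(c,261,182,z))
print("knob screw",onz(c,195,33,5),"dia",onz(c,228,182,8)-onz(c,294,182,8))
st=bot.read_state();print(st["tool_pos"],st["eef_rot"])
R=Ro.from_euler("xyz",st["eef_rot"],degrees=True).as_matrix();print(R.T@(np.r_[onz(c,261,182,8)[:2],17]-st["tool_pos"]))
E
```

```text
[402.7 290.4   0. ]
[404.5 290.9   8. ]
knob screw [512.3 366.7   5. ] dia [-11.5  56.9   0. ]
[400.2 292.2 141.6] [-180.     0.2   11.1]
[  4.4   2.2 124.6]
```

```bash
echo '[[2, 1, 40, 0, 0, 0], [1, 1, 40, 0, 0, 0], [0.5, 0, 30, 0, 0, 0], [0, 0, 14.5, 0, 0, 0], [0, 0, 0, 0, 0, 0]]' | python3 -m crank
echo '[[0, 0, 0, 0, 0, 0], [0, 0, 0, 0, 0, 0], [0, 0, 0, 0, 0, 0], [0, 0, 0, 0, 0, 0], [0, 0, 0, 0, 0, 0]]' | python3 -m crank 50
```

```text
time_s: 3.1
tool_pos: [406.6, 285.1, 16.8]
eef_rot: [179.8, 0.2, 10.5]
contact_force: [-0.3, -0.2, 1.3]
opening: 92.6
finger_force: 0.0
time_s: 3.6
tool_pos: [407.2, 288.3, 19.2]
eef_rot: [-179.9, -0.1, 10.7]
contact_force: [0.2, -0.3, 4.8]
opening: 58.7
finger_force: 30.0
```

```bash
echo '[[0, 0, -30, 0, 0, 0], [0, 0, -40, 0, 0, 0], [5, 20, -35, 0, 0, 0], [5, 36, -25, 0, 0, 0], [5, 36, -10, 0, 0, 0], [5, 36, 0, 0, 0, 0], [5, 36, 0, 0, 0, 0], [3, 36, 0, 0, 0, 0]]' | python3 -m crank
echo '[[0, 0, 0, 0, 0, 0], [0, 0, 0, 0, 0, 0], [0, 0, 0, 0, 0, 0]]' | python3 -m crank
python3 - <<'E'
from h import *
np.set_printoptions(precision=1,suppress=True)
c,im=snap("wrist","w2")
st=bot.read_state();print(st["tool_pos"],st["eef_rot"],st["opening"],proj(c,[532,106,103]),proj(c,[532,106,64]),proj(c,[*st["tool_pos"][:2],st["tool_pos"][2]-14]))
cv2.imwrite("pics/w2b.png",cv2.resize(im[0:300,110:510],(800,600),interpolation=cv2.INTER_CUBIC))
E
```

```text
time_s: 4.4
tool_pos: [471.3, 94.6, 158.7]
eef_rot: [180.0, -0.0, 10.6]
contact_force: [-0.2, -0.1, -0.5]
opening: 58.1
finger_force: 35.6
time_s: 4.7
tool_pos: [470.5, 97.6, 158.4]
eef_rot: [-179.9, 0.0, 10.8]
contact_force: [0.2, -0.3, -0.6]
opening: 57.7
finger_force: 35.6
[470.6  97.9 158.4] [-179.9    0.    10.8] 57.66627244880822 [258.1 120.2] [257.6 118.2] [252.  241.2]
```

View pics/w2b.png

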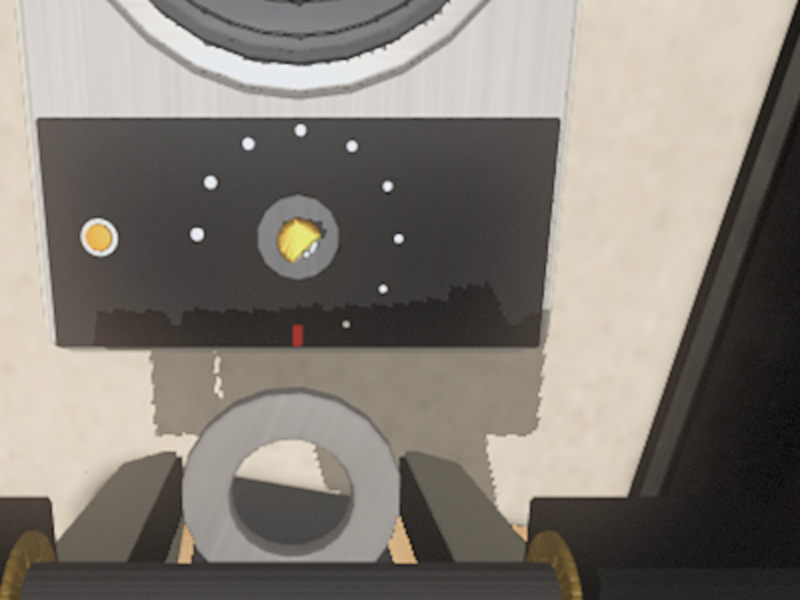

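The crop shows the boss centred at (298,237) with the brass D flat facing lower-right. The red bar is at (297,335), and the strip edges are horizontal, so tool yaw equals hot-plate yaw. The held ring's hole is centred at (292,495).

```bash
python3 - <<'E'
from h import *
np.set_printoptions(precision=1,suppress=True)
c=load("w2")
C=lambda u,v:(110+u/2,v/2)
st=bot.read_state();R=Ro.from_euler("xyz",st["eef_rot"],degrees=True).as_matrix()
b=onz(c,*C(298,237),68)
print("boss",b,"w",np.linalg.norm(onz(c,*C(258,237),68)-onz(c,*C(338,237),68)))
print("red",onz(c,*C(297,335),64),"edge",[onz(c,*C(*p),64) for p in((38,118),(560,118),(57,347),(540,347))])
for z in(139,143,147):
    r=onz(c,*C(292,495),z);print("ring",z,R.T@(r-st["tool_pos"]),"dia out",np.linalg.norm(onz(c,*C(183,490),z)-onz(c,*C(400,490),z)),"hole",np.linalg.norm(onz(c,*C(232,496),z)-onz(c,*C(353,496),z)),"move",R.T@(b-r))
E
```

```text
boss [532.1 105.1  68. ] w 28.50424281691343
red [496.6  98.5  64. ] edge [array([554.6, 201.2,  64. ]), array([588.5,  23.4,  64. ]), array([475.1, 186.7,  64. ]), array([509.3,   7.5,  64. ])]
ring 139 [-6.   2.2 19.4] dia out 60.32174146287226 hole 33.71911170725722 move [67.8  2.4 71. ]
ring 143 [-4.3  2.2 15.4] dia out 58.90918188767495 hole 32.92950827482732 move [66.1  2.4 75. ]
ring 147 [-2.5  2.2 11.4] dia out 57.49662231247762 hole 32.1399048423974 move [64.3  2.4 79. ]
```

```bash
echo '[[33, 1.2, 0, 0, 0, 0], [32, 1.2, 0, 0, 0, 0], [0, 0, 0, 0, 0, 0], [0, 0, 30, 0, 0, 0], [0, 0, 28, 0, 0, 0], [0, 0, 0, 0, 0, 0], [0, 0, 0, 0, 0, 0]]' | python3 -m crank
python3 - <<'E'
from h import *
np.set_printoptions(precision=1,suppress=True)
c,im=snap("wrist","w3")
st=bot.read_state();print(st["tool_pos"],st["eef_rot"],st["opening"])
cv2.imwrite("pics/w3b.png",cv2.resize(im[100:300,160:360],(600,600),interpolation=cv2.INTER_CUBIC))
E
```

```text
time_s: 5.45
tool_pos: [534.7, 106.8, 100.5]
eef_rot: [-180.0, 0.1, 10.7]
contact_force: [-0.2, -0.2, -1.2]
opening: 57.5
finger_force: 35.6
[535.7 106.8 101.4] [-180.    -0.1   10.7] 57.83252334866129
```

View pics/w3b.png

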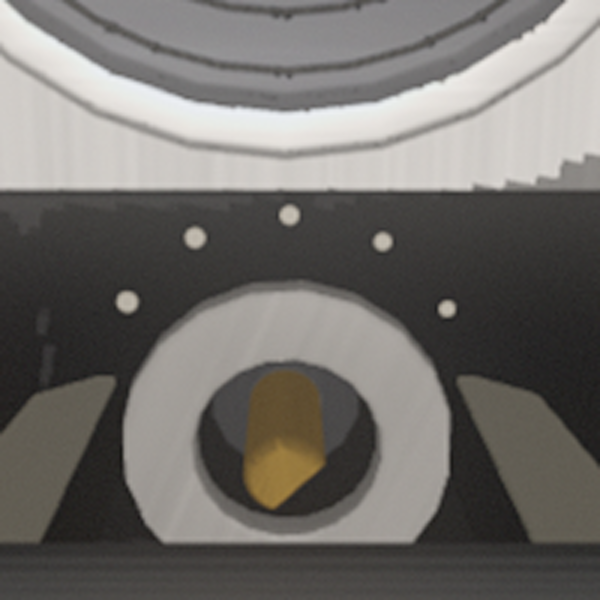

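The ring surrounds the stem: the hole is centred at crop (287,448), the boss inside it spans columns 212–360, and the stem top spans columns 245–325. The fit looks lateral-centred, so I'll check it by projection.

```bash
python3 - <<'E'
from h import *
np.set_printoptions(precision=1,suppress=True)
c=load("w3")
K=lambda X:(proj(c,X)-[160,100])*3
h=np.radians(10.8);x=np.array([np.cos(h),np.sin(h),0]);y=np.array([-x[1],x[0],0]);S=np.array([532.1,105.1,0])
print("tip c",K(S+[0,0,103]),"L",K(S+7*y+[0,0,101]),"R",K(S-7*y+[0,0,101]),"front",K(S-7*x+[0,0,101]),"bossL/R",K(S+15*y+[0,0,68]),K(S-15*y+[0,0,68]),"bossback",K(S+15*x+[0,0,68]))
for p,z in(((-46,-2.7),68),):pass
st=bot.read_state();R=Ro.from_euler("xyz",st["eef_rot"],degrees=True).as_matrix()
for z in(88,91,94):
    r=onz(c,160+287/3,100+445/3,z);print(z,r,"hole",np.linalg.norm(onz(c,160+196/3,248,z)-onz(c,160+379/3,248,z)),R.T@(S-r))
print("dot back", onz(c,160+289/3,100+215/3,64))
E
```

```text
tip c [284.3 479.8] L [242.  474.4] R [326.6 474.4] front [284.3 512.8] bossL/R [208.5 400.7] [360.2 400.6] bossback [284.3 328.1]
88 [531.7 104.5  88. ] hole 32.62923398821535 [ 0.4 -0.4 88. ]
91 [533.  104.8  91. ] hole 32.03190496319842 [-0.9 -0.4 91. ]
94 [534.3 105.   94. ] hole 31.434575938181524 [-2.3 -0.4 94. ]
dot back [568.1 111.   64. ]
```

```bash
echo '[[0, -0.2, 8, 0, 0, 0], [0, -0.2, 6, 0, 0, 0], [0, 0, 0, 0, 0, 0], [0, 0, 0, 0, 0, 0]]' | python3 -m crank
echo '[[0, 0, 3, 0, 0, 0], [0, 0, 0, 0, 0, 0], [0, 0, 0, 0, 0, 0]]' | python3 -m crank
```

```text
time_s: 5.9
tool_pos: [535.4, 106.2, 86.5]
eef_rot: [-180.0, -0.0, 10.6]
contact_force: [-0.7, -0.3, -1.0]
opening: 57.5
finger_force: 35.6
time_s: 6.2
tool_pos: [535.4, 106.2, 83.4]
eef_rot: [-180.0, 0.0, 10.6]
contact_force: [0.3, 0.0, -1.4]
opening: 57.8
finger_force: 35.6
```

```bash
echo '[[0, 0, 1.5, 0, 0, 0], [0, 0, 0, 0, 0, 0], [0, 0, 0, 0, 0, 0]]' | python3 -m crank
echo '[[0, 0, 1, 0, 0, 0], [0, 0, 0, 0, 0, 0], [0, 0, 0, 0, 0, 0]]' | python3 -m crank
```

```text
time_s: 6.5
tool_pos: [535.4, 106.2, 83.2]
eef_rot: [180.0, -0.0, 10.6]
contact_force: [-1.5, -0.0, 7.6]
opening: 57.8
finger_force: 35.6
time_s: 6.8
tool_pos: [535.4, 106.2, 83.1]
eef_rot: [180.0, -0.0, 10.6]
contact_force: [-3.3, -0.4, 12.8]
opening: 58.2
finger_force: 35.7
```

```bash
echo '[[0, 0, 0, 0, 0, 0], [0, 0, 0, 0, 0, 0], [0, 0, 0, 0, 0, 0], [0, 0, -30, 0, 0, 0], [0, 0, -25, 0, 0, 0], [-33, 0, 0, 0, 0, 0], [-34, 0, 0, 0, 0, 0], [0, 0, 0, 0, 0, 0]]' | python3 -m crank 80
python3 - <<'E'
from h import *
np.set_printoptions(precision=1,suppress=True)
bot.snapshot("side");bot.snapshot("side")
c,im=snap("wrist","w4")
st=bot.read_state();print(st["tool_pos"],st["eef_rot"],st["opening"])
cv2.imwrite("pics/w4b.png",cv2.resize(im[60:160,205:305],(600,600),interpolation=cv2.INTER_CUBIC))
h=np.radians(10.8);S=np.array([532.1,105.1,0])
print((proj(c,S+[0,0,103])-[205,60])*6,(proj(c,S+[0,0,72])-[205,60])*6)
E
```

```text
time_s: 7.6
tool_pos: [463.9, 92.6, 135.3]
eef_rot: [180.0, 0.4, 10.7]
contact_force: [-0.3, 0.4, -0.5]
opening: 80.1
finger_force: 0.0
[470.4  94.1 136. ] [-180.    -0.1   10.6] 79.97198613834294
[291.2 351. ] [292.2 341.5]
```

View pics/w4b.png

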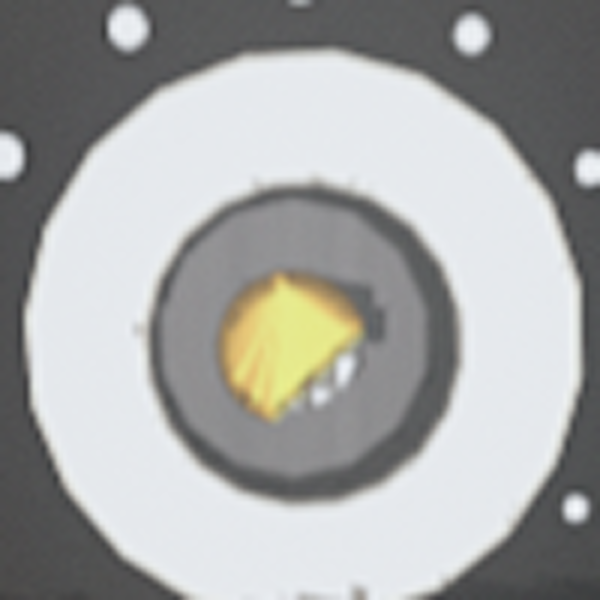

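The ring sits over the boss: the hole is centred at crop (304,343) and the boss at (293,335), within the play. The flat's edge runs (272,420)–(363,338), so the stem is at about +41° (0.72 rad).

```bash
echo '[[31.5, -0.5, 0, 0, 0, 0], [31.4, -0.6, 0, 0, 0, 0], [0, 0, 0, 0, 0, 8.2], [0, 0, 0, 0, 0, 8.2], [0, 0, 0, 0, 0, 8.2], [0, 0, 0, 0, 0, 8.2], [0, 0, 0, 0, 0, 8.2], [0, 0, 0, 0, 0, 8]]' | python3 -m crank 34
echo '[[0, 0, 0, 0, 0, 0], [0, 0, 0, 0, 0, 0], [0, 0, 0, 0, 0, 0]]' | python3 -m crank 
python3 - <<'E'
from h import *
np.set_printoptions(precision=1,suppress=True)
st=bot.read_state();R=Ro.from_euler("xyz",st["eef_rot"],degrees=True).as_matrix()
print(st["joints"],st["tool_pos"],R.T@(np.array([532,106.8,92])-st["tool_pos"]))
E
```

```text
time_s: 8.55
tool_pos: [532.6, 107.0, 135.6]
eef_rot: [-180.0, -0.0, -38.7]
contact_force: [-0.3, -0.1, 0.0]
opening: 34.2
finger_force: 0.0
time_s: 8.85
tool_pos: [531.6, 106.7, 135.7]
eef_rot: [-180.0, -0.0, -38.3]
contact_force: [-0.5, 0.5, -0.0]
opening: 33.8
finger_force: 0.0
[ -19.7   32.8    9.2  106.3   -7.5   41.5 -134.5] [531.6 106.7 135.7] [ 0.2 -0.3 43.7]
```

```bash
for i in 1 2; do echo '[[0, 0, 0, 0, 0, -8.5], [0, 0, 0, 0, 0, -8.5], [0, 0, 0, 0, 0, -8.5], [0, 0, 0, 0, 0, -8.5], [0, 0, 0, 0, 0, -8.5], [0, 0, 0, 0, 0, -8.5], [0, 0, 0, 0, 0, -8.5], [0, 0, 0, 0, 0, -8.5]]' | python3 -m crank | sed -n 2,3p; done
echo '[[0, 0, 0, 0, 0, -8.5], [0, 0, 0, 0, 0, -8.5], [0, 0, 0, 0, 0, -8.5], [0, 0, 0, 0, 0, -8.5], [0, 0, 0, 0, 0, -8.5], [0, 0, 0, 0, 0, -1.5], [0, 0, 0, 0, 0, 0], [0, 0, 0, 0, 0, 0]]' | python3 -m crank
python3 - <<'E'
from h import *
np.set_printoptions(precision=1,suppress=True)
st=bot.read_state();R=Ro.from_euler("xyz",st["eef_rot"],degrees=True).as_matrix()
print(st["joints"],st["tool_pos"],R.T@(np.array([532,106.8,92])-st["tool_pos"]))
E
```

```text
tool_pos: [531.5, 106.3, 136.0]
eef_rot: [180.0, -0.0, 30.0]
tool_pos: [531.6, 106.2, 136.0]
eef_rot: [180.0, -0.0, 98.0]
time_s: 11.25
tool_pos: [531.3, 106.4, 136.0]
eef_rot: [180.0, 0.0, 141.5]
contact_force: [0.4, -0.0, -0.5]
opening: 34.0
finger_force: 0.0
[ 12.9  38.4 -42.2 105.3  33.4  49.4   5.8] [531.3 106.4 136. ] [-0.3  0.7 44. ]
```

```bash
echo '[[-0.3, 0.7, 20, 0, 0, 0], [0, 0, 14, 0, 0, 0], [0, 0, 10, 0, 0, 0], [0, 0, 0, 0, 0, 0], [0, 0, 0, 0, 0, 0]]' | python3 -m crank
echo '[[0, 0, 0, 0, 0, 0], [0, 0, 0, 0, 0, 0], [0, 0, 0, 0, 0, 0], [0, 0, 0, 0, 0, 0]]' | python3 -m crank 5
```

```text
time_s: 11.75
tool_pos: [531.9, 107.2, 91.9]
eef_rot: [180.0, -0.0, 141.6]
contact_force: [-0.5, -0.2, -0.7]
opening: 33.9
finger_force: 0.0
time_s: 12.15
tool_pos: [532.9, 107.9, 92.4]
eef_rot: [179.8, 0.0, 141.6]
contact_force: [2.0, 0.8, 0.3]
opening: 9.7
finger_force: 30.0
```

```bash
echo '[[-0.25, 0, 0, 0, 0, 8.2], [-0.25, 0, 0, 0, 0, 8.2], [-0.25, 0, 0, 0, 0, 8.2], [-0.25, 0, 0, 0, 0, 8.2], [-0.25, 0, 0, 0, 0, 8.1], [0, 0, 0, 0, 0, 0], [0, 0, 0, 0, 0, 0], [0, 0, 0, 0, 0, 0]]' | python3 -m crank
```

```text
time_s: 12.95
tool_pos: [533.6, 107.0, 92.4]
eef_rot: [179.8, -0.1, 100.9]
contact_force: [2.1, 2.4, -0.1]
opening: 10.1
finger_force: 30.0
```

```bash
echo '[[0, 0, 0, 0, 0, 0], [0, 0, 0, 0, 0, 0], [0, 0, -30, 0, 0, 0], [20, -1.7, -30, 0, 0, 0], [45, -3.8, 0, 0, 0, 0], [45, -3.8, 0, 0, 0, 0], [45, -3.8, 0, 0, 0, 0], [45, -3.8, 0, 0, 0, 0]]' | python3 -m crank 34
echo '[[45, -3.8, 0, 0, 0, 8.5], [12.6, 0, 0, 0, 0, 8.5], [0, 0, 0, 0, 0, 8.5], [0, 0, 0, 0, 0, 8.5], [0, 0, 0, 0, 0, 8.5], [0, 0, 0, 0, 0, 8.5], [0, 0, 0, 0, 0, 8.5], [0, 0, 0, 0, 0, 8.5]]' | python3 -m crank 60
echo '[[0, 0, 0, 0, 0, 8.5], [0, 0, 0, 0, 0, 8.5], [0, 0, 0, 0, 0, 5], [0, 0, 0, 0, 0, 0], [0, 0, 0, 0, 0, 0], [0, 0, 0, 0, 0, 0]]' | python3 -m crank
python3 - <<'E'
from h import *
np.set_printoptions(precision=1,suppress=True)
c,im=snap("wrist","w5")
st=bot.read_state();print(st["joints"],st["tool_pos"],st["eef_rot"],st["opening"])
q=proj(c,[529,368,20]);print(q)
a=(np.round(q)-60).astype(int);print(a)
cv2.imwrite("pics/w5b.png",cv2.resize(im[max(a[1],0):a[1]+120,a[0]:a[0]+120],(600,600),interpolation=cv2.INTER_CUBIC))
E
```

```text
time_s: 13.75
tool_pos: [477.5, 299.0, 151.4]
eef_rot: [-179.9, 0.2, 100.7]
contact_force: [0.8, 0.7, -0.5]
opening: 33.8
finger_force: 0.0
time_s: 14.55
tool_pos: [465.2, 353.7, 151.2]
eef_rot: [179.9, 0.2, 32.4]
contact_force: [0.3, 0.1, -0.1]
opening: 59.8
finger_force: 0.0
time_s: 15.15
tool_pos: [465.8, 354.9, 151.7]
eef_rot: [180.0, 0.1, 10.8]
contact_force: [0.6, -0.3, -0.6]
opening: 59.7
finger_force: 0.0
[ -36.5   34.6   -4.7   98.     3.6   47.5 -122. ] [465.9 355.  151.7] [180.    0.   10.8] 59.75561444029176
[252.  113.4]
[192  53]
```

View pics/w5b.png

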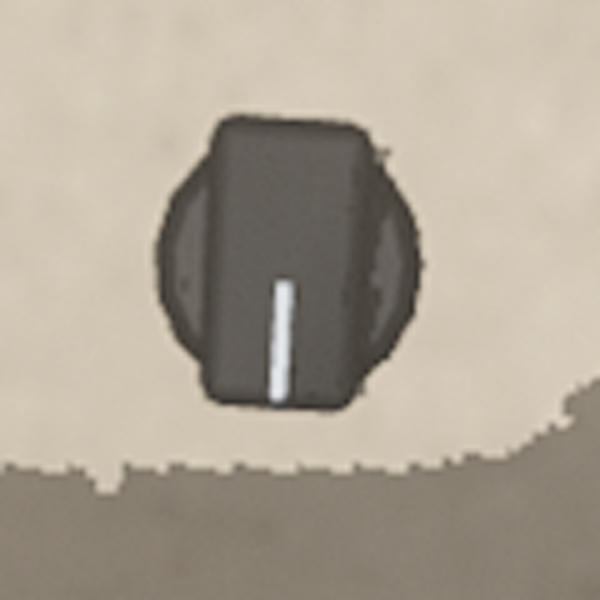

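The knob top is centred at crop (287,262), and its pointer runs (285,283)→(277,402), so it is turned about 3.5° clockwise from the tool (yaw ≈7.3°).

```bash
python3 - <<'E'
from h import *
np.set_printoptions(precision=1,suppress=True)
c=load("w5")
P=lambda u,v,z=36:onz(c,192+u/5,53+v/5,z)
st=bot.read_state();R=Ro.from_euler("xyz",st["eef_rot"],degrees=True).as_matrix()
k=P(287,262);print(k,"len",np.linalg.norm(P(293,118)-P(280,405)),"wid",np.linalg.norm(P(209,262)-P(365,262)))
print("skirt c",P(289,262,8),"dia",np.linalg.norm(P(160,262,8)-P(420,262,8)))
print("line",P(285,283)-P(277,402),"move",R.T@(np.r_[k[:2],25]-st["tool_pos"])-[0,1.6,0])
E
```

```text
[534.9 371.   36. ] len 43.28758245650472 wid 24.3166099740817
skirt c [535.  371.1   8. ] dia 44.77680806566457
line [18.3  2.1  0. ] move [ 70.9  -4.5 126.7]
```

```bash
echo '[[35.5, -2.3, 0, 0, 0, 0], [35.4, -2.2, 20, 0, 0, 0], [0, 0, 40, 0, 0, 3.6], [0, 0, 30, 0, 0, 0], [0, 0, 20, 0, 0, 0], [0, 0, 10, 0, 0, 0], [0, 0, 0, 0, 0, 0], [0, 0, 0, 0, 0, 0]]' | python3 -m crank 60
python3 - <<'E'
from h import *
np.set_printoptions(precision=1,suppress=True)
st=bot.read_state();R=Ro.from_euler("xyz",st["eef_rot"],degrees=True).as_matrix()
print(st["eef_rot"],st["tool_pos"],R.T@(np.array([534.6,372.6,25])-st["tool_pos"]))
E
```

```text
time_s: 16.0
tool_pos: [535.6, 373.4, 32.9]
eef_rot: [-179.9, -0.1, 7.1]
contact_force: [-0.0, -0.2, -0.4]
opening: 60.1
finger_force: 0.0
[-179.9   -0.1    7.1] [535.6 373.4  32.9] [-1.1  0.7  7.9]
```

```bash
echo '[[-1, 0.7, 4, 0, 0, 0], [0, 0, 3.5, 0, 0, 0], [0, 0, 0, 0, 0, 0], [0, 0, 0, 0, 0, 0]]' | python3 -m crank
echo '[[0, 0, 0, 0, 0, 0], [0, 0, 0, 0, 0, 0], [0, 0, 0, 0, 0, 0], [0, 0, 0, 0, 0, 0], [0, 0, 0, 0, 0, 0]]' | python3 -m crank 15
echo '[[0, 0, -30, 0, 0, 0], [0, 0, -40, 0, 0, 0], [0, 0, -40, 0, 0, 0], [0, 0, -20, 0, 0, 0], [0, 0, 0, 0, 0, 0], [0, 0, 0, 0, 0, 0]]' | python3 -m crank
```

```text
time_s: 16.4
tool_pos: [534.1, 372.2, 24.7]
eef_rot: [-180.0, -0.0, 7.1]
contact_force: [-0.3, -0.2, -0.8]
opening: 59.9
finger_force: 0.0
time_s: 16.9
tool_pos: [534.1, 372.3, 24.5]
eef_rot: [-180.0, -0.0, 7.1]
contact_force: [-0.1, 1.4, 0.0]
opening: 25.4
finger_force: 30.0
time_s: 17.5
tool_pos: [533.5, 371.7, 153.6]
eef_rot: [180.0, 0.1, 7.1]
contact_force: [-0.3, 0.1, -0.5]
opening: 25.7
finger_force: 30.0
```

```bash
echo '[[0, 0, 0, 0, 0, -3.8], [-8.7, 43.3, 0, 0, 0, 0], [-8.7, 43.3, 0, 0, 0, 0], [-8.7, 43.3, 0, 0, 0, 0], [-8.7, 43.3, 0, 0, 0, 0], [-8.7, 43.3, 0, 0, 0, 0], [-8.7, 43.3, 0, 0, 0, 0], [0, 0, 10, 0, 0, 0]]' | python3 -m crank
echo '[[0, 0, 0, 0, 0, 0], [0, 0, 0, 0, 0, 0], [0, 0, 0, 0, 0, 0]]' | python3 -m crank
python3 - <<'E'
from h import *
np.set_printoptions(precision=1,suppress=True)
c,im=snap("wrist","w6")
st=bot.read_state();R=Ro.from_euler("xyz",st["eef_rot"],degrees=True).as_matrix()
print(st["eef_rot"],st["tool_pos"],R.T@(np.array([531.4,106.6,131])-st["tool_pos"]))
cv2.imwrite("pics/w6b.png",cv2.resize(im[140:290,155:355],(800,600),interpolation=cv2.INTER_CUBIC))
E
```

```text
time_s: 18.3
tool_pos: [531.7, 97.4, 142.9]
eef_rot: [179.6, 0.2, 10.2]
contact_force: [0.2, -0.8, -0.4]
opening: 25.8
finger_force: 30.0
time_s: 18.6
tool_pos: [531.6, 109.3, 143.9]
eef_rot: [-179.9, 0.0, 11.1]
contact_force: [-0.5, 0.8, -0.1]
opening: 26.0
finger_force: 30.0
[-179.9    0.    11.1] [531.8 109.2 144.1] [-0.9  2.5 13.1]
```

View pics/w6b.png

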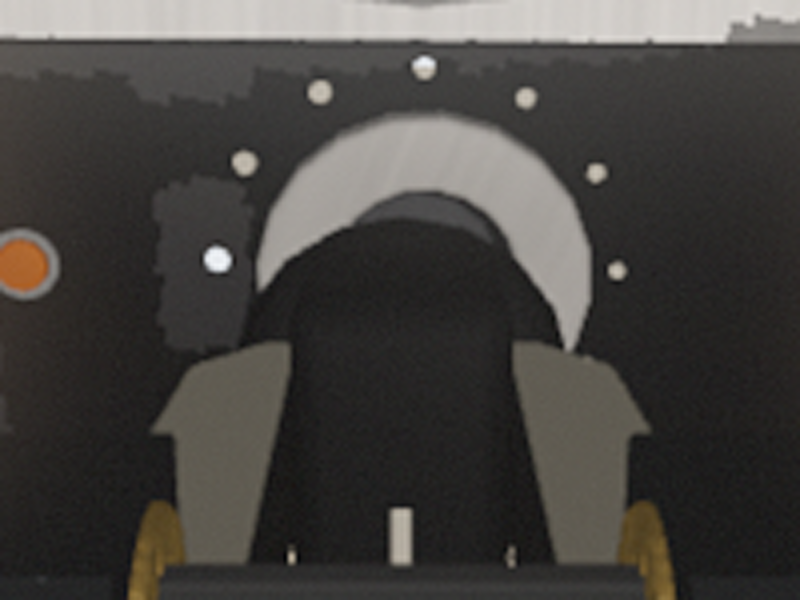

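The knob is square in the jaws and ring and boss are visible behind it. The pointer line starts at crop (401,508), which gives the knob's offset in the hand.

```bash
echo '[[0, 0, 0, 0, 0, 0], [0, 0, 0, 0, 0, 0]]' | python3 -m crank
python3 - <<'E'
from h import *
np.set_printoptions(precision=2,suppress=True)
c=load("w5");P=lambda u,v,z=36:onz(c,192+u/5,53+v/5,z)
a=P(285,280);print("pointer start from centre",a-P(287,262))
c=load("w6");T=np.array([531.8,109.2,144.1]);R=Ro.from_euler("xyz",[-179.9,0,11.1],degrees=True).as_matrix()
for z in(155.6,):
  print("in tool", R.T@(onz(c,155+401/4,140+506/4,z)-T))
st=bot.read_state();R=Ro.from_euler("xyz",st["eef_rot"],degrees=True).as_matrix()
print(st["eef_rot"],st["tool_pos"],R.T@(np.array([531.4,106.6,131])-st["tool_pos"]))
E
```

```text
time_s: 18.85
tool_pos: [532.0, 108.0, 144.5]
eef_rot: [-180.0, -0.0, 11.0]
contact_force: [-0.6, -0.3, -1.2]
opening: 25.8
finger_force: 30.0
pointer start from centre [-2.73 -0.19  0.  ]
in tool [ -1.89   1.27 -11.5 ]
[-179.99   -0.02   11.01] [532.03 108.   144.52] [-0.88  1.25 13.52]
```

```bash
echo '[[-1.1, 1.3, 8, 0, 0, 0], [0, 0, 5.5, 0, 0, 0], [0, 0, 0, 0, 0, 0], [0, 0, 0, 0, 0, 0], [0, 0, 0, 0, 0, 0], [0, 0, 0, 0, 0, 0]]' | python3 -m crank
echo '[[0, 0, 3, 0, 0, 0], [0, 0, 3, 0, 0, 0], [0, 0, 0, 0, 0, 0], [0, 0, 0, 0, 0, 0]]' | python3 -m crank
```

```text
time_s: 19.45
tool_pos: [531.4, 105.7, 131.1]
eef_rot: [-180.0, -0.0, 10.9]
contact_force: [-0.4, -0.5, -0.5]
opening: 25.9
finger_force: 30.0
time_s: 19.85
tool_pos: [531.1, 105.7, 124.8]
eef_rot: [-180.0, 0.0, 10.9]
contact_force: [0.3, 0.4, -0.5]
opening: 25.7
finger_force: 30.0
```

```bash
echo '[[0.2, -0.7, 0, 0, 0, 0], [0, 0, 3, 0, 0, 0], [0, 0, 3, 0, 0, 0], [0, 0, 0, 0, 0, 0], [0, 0, 0, 0, 0, 0]]' | python3 -m crank
echo '[[0, 0, 4, 0, 0, 0], [0, 0, 4, 0, 0, 0], [0, 0, 0, 0, 0, 0], [0, 0, 0, 0, 0, 0]]' | python3 -m crank
```

```text
time_s: 20.35
tool_pos: [531.2, 106.4, 118.7]
eef_rot: [-180.0, 0.0, 10.9]
contact_force: [-0.1, 0.2, -0.0]
opening: 26.0
finger_force: 30.0
time_s: 20.75
tool_pos: [531.1, 106.4, 110.7]
eef_rot: [-180.0, 0.0, 10.9]
contact_force: [0.2, -0.2, -0.9]
opening: 25.8
finger_force: 30.0
```

Sliding freely over the stem. Continuing to the spring and then the ring.

```bash
echo '[[0, 0, 4, 0, 0, 0], [0, 0, 4, 0, 0, 0], [0, 0, 0, 0, 0, 0], [0, 0, 0, 0, 0, 0]]' | python3 -m crank
echo '[[0, 0, 3, 0, 0, 0], [0, 0, 0, 0, 0, 0], [0, 0, 0, 0, 0, 0]]' | python3 -m crank
echo '[[0, 0, 3, 0, 0, 0], [0, 0, 0, 0, 0, 0], [0, 0, 0, 0, 0, 0]]' | python3 -m crank
```

```text
time_s: 21.15
tool_pos: [531.1, 106.4, 102.7]
eef_rot: [-180.0, 0.0, 10.9]
contact_force: [0.5, 0.0, -0.5]
opening: 26.1
finger_force: 30.0
time_s: 21.45
tool_pos: [531.7, 106.5, 100.4]
eef_rot: [-180.0, -0.1, 10.9]
contact_force: [-0.2, 0.1, 3.7]
opening: 25.7
finger_force: 30.1
time_s: 21.75
tool_pos: [531.7, 106.5, 97.3]
eef_rot: [-180.0, -0.1, 10.9]
contact_force: [-0.3, -0.1, 4.9]
opening: 25.7
finger_force: 30.3
```

```bash
echo '[[0, 0, 2, 0, 0, 0], [0, 0, 0, 0, 0, 0], [0, 0, 0, 0, 0, 0]]' | python3 -m crank
echo '[[0, 0, 1.5, 0, 0, 0], [0, 0, 0, 0, 0, 0], [0, 0, 0, 0, 0, 0]]' | python3 -m crank
```

```text
time_s: 22.05
tool_pos: [531.8, 106.6, 96.4]
eef_rot: [180.0, -0.1, 10.9]
contact_force: [-2.3, -0.6, 11.7]
opening: 25.7
finger_force: 30.9
time_s: 22.35
tool_pos: [531.8, 106.6, 96.3]
eef_rot: [180.0, -0.1, 10.9]
contact_force: [-5.1, -1.0, 20.9]
opening: 25.8
finger_force: 31.9
```

```bash
echo '[[0, 0, 0, 0, 0, 0], [0, 0, 0, 0, 0, 0], [0, 0, 0, 0, 0, 0], [0, 0, 0, 0, 0, 0], [0, 0, 0, 0, 0, 0]]' | python3 -m crank && python3 -c "
from rig import bot
print(bot.close_job())"
```

```text
time_s: 22.85
tool_pos: [531.8, 106.6, 96.3]
eef_rot: [180.0, -0.1, 10.9]
contact_force: [-4.7, -1.4, 21.2]
opening: 25.9
finger_force: 31.9
the job is handed in; nothing more can be done
None
```

The job is handed in at 22.85 s: the ring is on its boss, the stem is turned to off, and the knob is on with its pointer to the front, still gripped and held down on the ring with about 21 N; that final seating rests on the force and height readings, since my ten pictures were used up.

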